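# Lock a clevis pin with a hairpin spring clip from the parts drawer

## Task

Pull the upper drawer of the small grey cabinet out to its stop and take out the larger of the two hairpin spring clips. Push it sideways over the necked end of the upright clevis pin on the air cylinder until it snaps round the neck under the pin's head, and let go. Leave the smaller clip in the drawer and do not shift or knock over the other things on the bench.

Things in the scene. Friction and masses are not known exactly. Their poses are not given: they have to be found in the camera images.
- drawer (a joint): slide of the upper drawer of the small grey steel cabinet (208 mm wide, 155 deep, 112 high): 0 shut, 0.125 m fully out at its stop; about 2 N of friction, stays where it is left. The lower drawer stays shut
- drawer_handle (a point): middle of the bar of the upper drawer's bow handle: bar 10 mm thick, 80 mm long, level, along this frame's y axis, centre 88 mm above the bench (50 mm above the lower drawer's handle), 40 mm in front of the drawer's face, 24 mm below the cabinet's top. The drawer opens along this frame's -x axis
- drawer_inside (a point): inside of the upper drawer: middle of the front edge of its inner floor, x towards the back. A thin divider (22 mm high) on this x axis parts it into two compartments 96 mm wide, a clip in each. The floor, 66 mm above the bench, is bare for the first 48 mm, as finger room; behind that lies a dark foam inlay 14 mm thick. Side walls are 26 mm high
- clip: the larger hairpin spring clip, flat, of 5 mm steel wire, 95 mm long. Origin: centre of its loop, on the underside (wire centre 2.5 mm higher); x along the clip to the tips (loop's back at x = -12.5, tips end at +82 mm), z up. The loop, 25 mm wide over the outside, is stiff from x = -10 to +16 mm: grip it there, across y. It starts in one compartment, legs on the inlay, loop over the bare strip
- clip_seat (a point): where the pin's axis must end up: on the clip's x axis 58 mm from its origin, at the wire's centre height. The two legs are springy. Between the tips the gap is 24 mm; it narrows to an 8 mm throat at x = 64 mm, which must be pushed (about 4 to 10 N) over the 12 mm neck and snaps shut behind it; a narrower waist at x = 49 mm stops it going further
- small_clip: the smaller hairpin clip, same shape, of 4 mm wire, 68 mm long, loop 18 mm wide; too small for the pin. It lies in the other compartment (left or right varies). Origin and axes as for the larger clip
- pin_neck (a point): middle of the neck of the upright clevis pin, on its axis, 55.5 mm above the bench. The neck is 12 mm in diameter and 9 mm high (51 to 60 mm above the bench), between a 30 mm washer below and the pin's 20 mm head above, which is bevelled underneath; the clip cannot be forced down over the head
- pin_top (a point): centre of the top of the pin's head, 70.5 mm above the bench. x points along the rod to the air cylinder (x = +64 to +156 mm, 46 mm wide, 75 mm high), -x to the eye bracket (40 mm high, to x = -58 mm), on a plate 84 mm wide. Towards +y and -y all is below 17 mm beyond 26 mm from the pin, so the clip can go on from either side; the open drawer may stand close on the -y side, +y is always clear
- flux_bottle: small brown bottle with a black cap, 39 mm wide, 84 mm high
- yellow_screwdriver: screwdriver with a yellow handle lying on the bench, 187 mm long, 24 mm high

How it is judged:
On the way:
1. the upper drawer is pulled out to its stop (value of joint drawer above 0.119 m), for 0.2 s.
At the end, for the whole second after the job is handed in: the larger clip is snapped on and let go, at rest: its seat within 4 mm of the pin's axis seen from above, within 6 mm of the height of the neck's middle and tilted less than 0.35 rad (a slight droop is normal); the smaller clip lies in the drawer, which may be left open or shut (horizontal distance between clip_seat and pin_neck below 0.004 m and z of clip_seat in the frame of pin_neck between -0.006 and 0.006 m and angle between clip's own z axis and vertical below 0.35 rad and linear speed of clip below 0.03 m/s and z of small_clip in the frame of drawer_handle between -0.04 and 0.03 m and x of small_clip in the frame of drawer_handle between 0.04 and 0.2 m); the robot touches nothing.
It fails at once if the bottle is tipped or shifted by more than 5 cm (distance of flux_bottle from where it was at the start of the episode above 0.05 m or angle between flux_bottle's own z axis and vertical above 0.6 rad).
It fails at once if the screwdriver is shifted by more than 5 cm (distance of yellow_screwdriver from where it was at the start of the episode above 0.05 m).
It also fails if it takes over 51 s, if anything falls off the work surface, if the arm or the gripper's body presses on something with over 40 N, if the wrist force passes 120 N, or if a joint passes its speed limit or range.

## Robot

A 6-joint arm with a two-finger parallel gripper is mounted at the origin on a cart in front of the work surface, level with it; the furniture and walls round the work are solid. World frame = base frame: x ahead of the robot, y to its left, z up, the work surface at z = 0. Lengths are in m, angles in rad, forces in N, time in s.
With the tool pointing down it reaches from about 0.375 to 0.925 m from the base axis. Payload 5.7 kg.
Tool frame: the origin (TCP) lies on the centre line of the jaws, within the pads' length; the fingertips stand 19 mm ahead of it and the grasp point (between the pads) is the TCP (tcp_to_tips is the distance from the TCP to the fingertips, in m); z points along the fingers, y is the line along which they close (so a half turn about z gives the same grasp; the last joint's range is limited). The gripper opens to 88 mm and grips with 3 to 60 N. Pads are 20 mm wide; open, the fingers measure 115 mm over their backs; the gripper's body (75 mm by 178 mm) begins 61 mm behind the grasp point.
Start: joints at [-1.428, 0.359, 1.51, -0, 1.272, -0.115], TCP at [0.153, -0.58, 0.242] pointing down, gripper open.
Joint ranges: [-2.97, 2.97], [-1.01, 2.36], [0.21, 2.38], [-0.96, 4.11], [0.2, 2.71], [-2.98, 2.98]. Speed limits (rad/s): [2.39, 2.39, 3.14, 3.14, 3.14, 3.14].

## Interface

Orientations are given as a 3x3 rotation matrix whose columns are the frame's x, y, z axes.
In Python, from plant import get_obs, camera, get_calibration, finish_job, tcp_to_tips gives the robot as it stands.
- The arm moves only by the tool move_arm, never from a script. Its argument "motion" is a list of rows, each an object of numbers: "claw": the opening, from 0 (shut) to 1 (fully open); "x", "y", "z": the shift along the tool's x, y, z as a fraction of full scale; "spin": the turn about the tool's z as a fraction of full scale. In form: [{"claw": .., "x": .., "y": .., "z": .., "spin": ..}, ...]. A call has 1 to 12 rows; each row is the pose to reach, as a shift and turn from the pose commanded when the call began, along the tool's axes at that moment; what a row does not reach only later rows make up. Full scale, the value 1, is 0.1 m for a shift and pi/4 rad for a turn. A row lasts 1/10 s, in which the tool goes at most 50 mm and 8.59 degrees, less where a joint would pass 70% of its speed; a pose out of reach is approached as far as the arm can. A call with a number of a shift or a turn outside -1 to 1 is refused whole. A call with a gripper value outside its range is refused whole. The fingers move at their own pace and stop on an object; "newtons" is the grip in N (left out, the last holds). Time passes only in rows, so rows that repeat a pose let the fingers close. It gives the time, the measured TCP pose, the force, the opening and the grip force at its end, in the units of the state.
- get_obs(): the state, without advancing time (a new reading comes with each control period).
- camera(name): name is "side" or "top"; returns (picture, depth): 400x640x3 uint8, red, green, blue; 400x640 float32, m along the optical axis (not along the pixel's ray), 0 where there is no reading.
- get_calibration(name): a dict with "mtx" (3x3 intrinsics, pixels), "rvec" (rotation vector, rad) and "tvec" (3), from world to camera coordinates, as OpenCV has them. Camera axes: x right, y down, z forward; pixel columns grow to the right and rows downward; lengths in m; the calibration is good to about 2 mm. A picture is of the moment at which its call begins. get_calibration takes no time and is no camera call.
- finish_job(): hands the job in; it is judged then, once.
The state is a dict: "time": time; "joints": joint angles; "qd": joint speeds; "joint_torque": joint torques, N m; "ee_pos": TCP position; "tcp_rot": TCP orientation; "wrist_force": force on the tool from outside, world axes, zero at the start; "wrist_torque": the same for the moment, N m; "grip_width": finger opening in m; "grasp_force": force on a finger pad.
Only numpy, scipy, OpenCV 4.12 (cv2) and the standard library are available. Lean on these libraries where they do the work, as an engineer would, in place of code of your own. Each camera call takes 0.05 s, during which the arm holds its last target. There are 200 camera calls.

## Working session

There is one attempt and no reset: what is moved stays moved. The work goes in short steps, Python scripts to look and compute and a tool call to move; the robot and the scene stay as the last step left them, time stands still between calls to the robot, and variables do not carry over. Pictures are saved under pics/ and viewed, at most 10 in all, crops included, and the job is handed in when it is done.

Besides the shell and the picture viewer there is one more tool, called after "Emit:" as a command line: name --argument value ..., lists and objects as JSON in quotes. move_arm: Moves the arm, as the interface text tells. Shift numbers are shares of 0.1 m and turn numbers shares of pi/4 rad, none past 1 either way. Its arguments: {"type":"object","properties":{"motion":{"type":"array","items":{"type":"object","properties":{"claw":{"type":"number"},"x":{"type":"number"},"y":{"type":"number"},"z":{"type":"number"},"spin":{"type":"number"}}}},"newtons":{"type":"number"}},"required":["motion"]}

```bash
mkdir -p pics; cat > h.py <<'E'
import numpy as np, cv2
from plant import *
def cal(n):
    c=get_calibration(n); R=cv2.Rodrigues(np.array(c["rvec"],float))[0]; return np.array(c["mtx"],float),R,np.array(c["tvec"],float).ravel()
def ray(n,u,v,z):
    K,R,t=cal(n); d=R.T@np.linalg.solve(K,[u,v,1]); o=-R.T@t
    return o+d*(z-o[2])/d[2]
def cloud(n,dep):
    K,R,t=cal(n); v,u=np.mgrid[:400,:640]
    p=np.linalg.inv(K)@np.stack([u.ravel(),v.ravel(),np.ones(u.size)])*dep.ravel()
    return (R.T@(p-t[:,None])).T.reshape(400,640,3)
def proj(n,p):
    K,R,t=cal(n); q=K@(R@np.array(p,float)+t); return q[:2]/q[2]
def snap(n,f):
    a,d=camera(n); np.savez(f'{n}_{f}.npz',a=a,d=d); cv2.imwrite(f'pics/{n}_{f}.png',a[:,:,::-1]); return a,d
E
python3 - <<'E'
from h import *
for n in("top","side"):
    snap(n,"0"); K,R,t=cal(n); print(n,K[0,0],-R.T@t,R[2])
o=get_obs(); print(o)
E
```

```text
top 416.5659893992461 [ 0.30356853 -0.26627996  1.08666263] [ 0.20196316  0.0291281  -0.97895987]
side 387.14483493886905 [ 0.41736372 -0.95676513  0.61576992] [ 0.08755143  0.79602264 -0.59890125]
{'time': 0.1, 'joints': array([-1.42810277e+00,  3.59421488e-01,  1.51130777e+00, -3.31560594e-06,
        1.27250441e+00, -1.15109565e-01]), 'qd': array([-0.00160307, -0.00139898, -0.00102739, -0.00095832,  0.0002783 ,
        0.00198945]), 'joint_torque': array([-3.46666893e-04, -5.16358781e+01, -2.71406847e+01,  6.75726193e-02,
        2.76004337e-02, -2.42778128e-05]), 'ee_pos': array([ 0.15287624, -0.57959175,  0.24090672]), 'tcp_rot': array([[ 9.66952192e-01,  2.54957648e-01, -2.36505404e-04],
       [ 2.54957691e-01, -9.66950846e-01,  1.62388585e-03],
       [ 1.85333017e-04, -1.63051886e-03, -9.99998654e-01]]), 'wrist_force': array([-1.48826737, -0.22527111,  0.44473671]), 'wrist_torque': array([ 0.00793478, -0.00129309, -0.02196482]), 'grasp_force': 0.0, 'grip_width': 0.08785327921353693}
```

View pics/top_0.png

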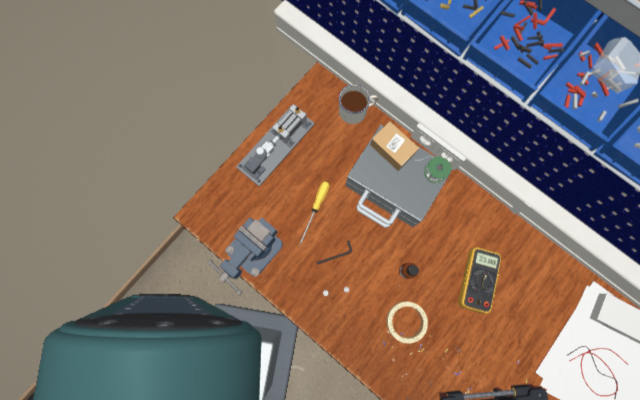

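View pics/side_0.png

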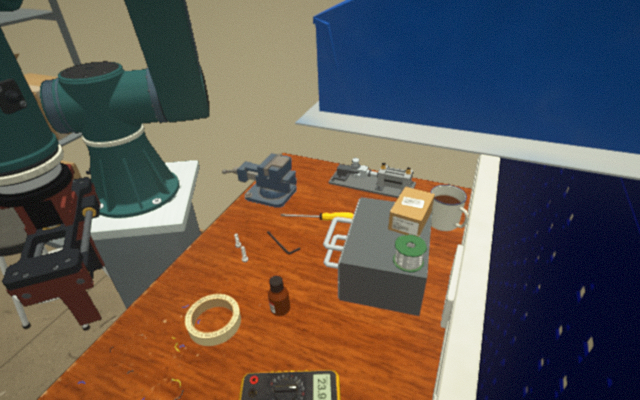

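The top view shows the cabinet at about (400,175) with its handle at (378,208). The cylinder plate is at (275,145), the bottle at (410,270) and the screwdriver at (315,210). Next I'll measure these positions.

```bash
python3 - <<'E'
from h import *
f=np.load('top_0.npz'); a,d=f['a'],f['d']; P=cloud('top',d)
print('bench z',np.median(P[225:240,340:370,2]))
m=(abs(P[...,2]-.112)<.006); m[:,:340]=0;m[:,460:]=0;m[:130]=0;m[230:]=0
n,l,s,c=cv2.connectedComponentsWithStats(m.astype(np.uint8)); i=1+np.argmax(s[1:,4]); q=P[l==i]
r=cv2.minAreaRect((q[:,:2]*1000).astype(np.float32)); print('top',r,np.median(q[:,2]),cv2.boxPoints(r))
hs=(a.min(2)>150)&(abs(P[...,2]-.09)<.015); hs[:,:350]=0;hs[:,410:]=0;hs[:185]=0;hs[230:]=0
q=P[hs]; print('handle',len(q),q.mean(0)); r=cv2.minAreaRect((q[:,:2]*1000).astype(np.float32)); print(r)
for nm,(u0,u1,v0,v1),zr in [('cyl',(235,320,95,190),(.06,.085)),('plate',(235,320,95,190),(.004,.1)),('bottle',(395,425,255,285),(.07,.1))]:
    k=np.zeros((400,640),bool);k[v0:v1,u0:u1]=1;k&=(P[...,2]>zr[0])&(P[...,2]<zr[1]); q=P[k]
    r=cv2.minAreaRect((q[:,:2]*1000).astype(np.float32)); print(nm,len(q),r,q[:,2].max())
c=cv2.resize(a[95:190,235:320],None,fx=6,fy=6,interpolation=cv2.INTER_CUBIC); 
g=np.load('side_0.npz'); c2=cv2.resize(g['a'][145:200,320:425],None,fx=6,fy=6,interpolation=cv2.INTER_CUBIC)
cv2.imwrite('pics/c0.png',c[:,:,::-1]);cv2.imwrite('pics/c1.png',c2[:,:,::-1])
E
```

```text
bench z 0.00043502571389496974
top ((609.4664916992188, -397.9654846191406), (208.3270263671875, 159.67257690429688), 67.28131866455078) 0.11194739037190893 [[ 495.59586 -463.21387]
 [ 642.8798  -524.8805 ]
 [ 723.33716 -332.7171 ]
 [ 576.05316 -271.05048]]
handle 280 [ 0.51007126 -0.35621636  0.09242247]
((514.3523559570312, -367.9393615722656), (122.51704406738281, 49.312255859375), 67.16087341308594)
cyl 141 ((678.559814453125, -77.76115417480469), (42.69541549682617, 162.16424560546875), 58.745643615722656) 0.0782769749502648
plate 2762 ((670.820556640625, -71.13351440429688), (274.2294921875, 225.6747283935547), 10.00098991394043) 0.0782769749502648
bottle 103 ((382.60504150390625, -465.2320251464844), (23.675661087036133, 25.042749404907227), 9.013184547424316) 0.08895773876179866
```

View pics/c0.png

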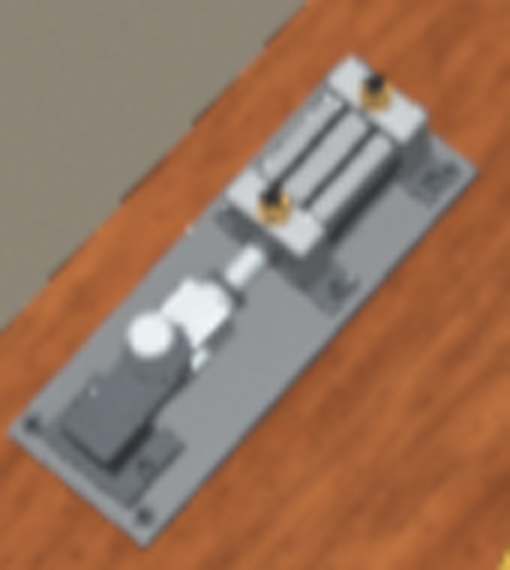

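View pics/c1.png

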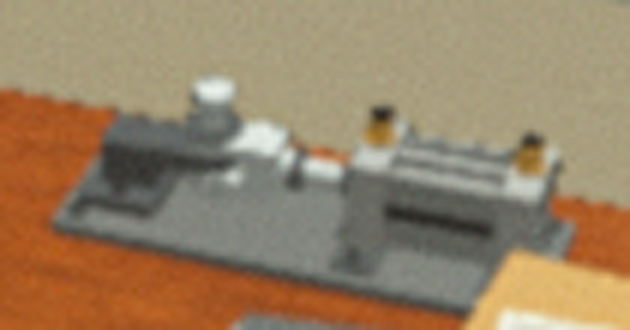

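The top crop puts the pin head at (151,334), which is (260,150.5) in the full image. In the side view it is at about (355.5,159.6).

```bash
python3 - <<'E'
from h import *
f=np.load('top_0.npz'); a,d=f['a'],f['d']; P=cloud('top',d)
T=lambda x,y:((x+.5)/6-.5+235,(y+.5)/6-.5+95)
C=np.array([ray('top',*T(*p),.006)[:2] for p in[(10,432),(145,545),(478,172),(350,55)]]); print('plate',C.round(4))
print(np.linalg.norm(np.diff(C,axis=0),axis=1))
rd=(C[2]-C[1]+C[3]-C[0]);rd/=np.linalg.norm(rd);print('rod dir',rd,np.degrees(np.arctan2(rd[1],rd[0])))
# pin head mask
g=np.load('side_0.npz')
for n,im,(u0,u1,v0,v1),uv in[('top',a,(252,268,142,160),(260,150)),('side',g['a'],(350,362,156,163),(355.5,159.6))]:
    sub=im[v0:v1,u0:u1].min(2); k=sub>195; v,u=np.nonzero(k); print(n,u.mean()+u0,v.mean()+v0,k.sum()); print(sub)
    print(ray(n,u.mean()+u0,v.mean()+v0,.0705))
print('depth',P[148:153,258:263,2].round(3))
cx=np.array([.9224,-.3862]);cy=np.array([.3862,.9224]);o=np.array([.5358,-.3671])
Q=np.dstack([(P[...,:2]-o)@cx,(P[...,:2]-o)@cy,P[...,2]])
k=(a.min(2)>140)&(Q[...,0]<-.02)&(Q[...,0]>-.07)&(abs(Q[...,1])<.07)&(P[...,2]>.075)&(P[...,2]<.11)
q=Q[k];print(len(q),np.percentile(q,[2,25,50,75,98],axis=0).round(4))
k=(Q[...,0]>0)&(Q[...,0]<.16)&(abs(Q[...,1])<.1)&(P[...,2]>.118)
q=Q[k];print('ontop',q.min(0),q.max(0))
for s in(-1,1):
    qq=q[q[:,1]*s>0]; print(s,len(qq),qq.min(0).round(3),qq.max(0).round(3)) if len(qq) else 0
hsv=cv2.cvtColor(a,cv2.COLOR_RGB2HSV); k=(hsv[...,0]>20)&(hsv[...,0]<32)&(hsv[...,1]>180)&(hsv[...,2]>150);k[:,:290]=0;k[:,340:]=0
print('scr',P[k].mean(0),P[k].min(0),P[k].max(0))
E
```

```text
plate [[ 0.5813  0.025 ]
 [ 0.5404 -0.0452]
 [ 0.7395 -0.1603]
 [ 0.7862 -0.0917]]
[0.08130082 0.22996258 0.0830535 ]
rod dir [ 0.86739986 -0.49761178] -29.842122088685723
top 262.64864864864865 148.21621621621622 74
[[ 55  55  56  57  63  89 125 144 143 141 143 142 150 198 223 206]
 [ 55  56  58  62  81 123 144 143 142 142 144 151 183 228 231 229]
 [ 55  56  62  79 114 141 143 142 144 143 153 190 228 232 233 232]
 [ 58  62  80 114 141 143 144 144 144 145 187 227 232 232 232 232]
 [ 61  77 114 142 143 144 147 154 157 167 222 230 231 232 233 234]
 [ 75 112 144 144 145 157 177 193 200 210 219 223 229 232 234 234]
 [110 144 145 146 154 192 222 231 231 227 212 198 207 220 231 235]
 [142 145 144 146 172 222 233 236 235 234 226 181 151 176 224 233]
 [145 144 145 148 186 228 235 236 236 236 232 190 130 141 206 229]
 [144 145 144 145 176 226 234 236 236 236 231 184 125 117 165 223]
 [145 145 143 135 149 216 230 234 234 229 216 155 116 110 137 201]
 [144 144 143 126 123 175 206 220 219 199 169 124 109 109 114 156]
 [143 143 137 118 110 127 152 164 156 141 119 110 109 107 114 185]
 [144 140 12
[... 757 characters left out ...]
4209927  0.0705    ]
depth [[0.073 1.087 0.071 0.072 0.068]
 [0.07  0.073 0.067 0.074 0.069]
 [0.071 0.069 0.073 0.07  0.069]
 [0.075 0.07  0.07  0.07  0.071]
 [0.068 0.073 0.071 0.071 0.07 ]]
198 [[-0.0437 -0.0469  0.0872]
 [-0.0412 -0.03    0.0902]
 [-0.0385 -0.0004  0.0918]
 [-0.0346  0.0293  0.0933]
 [-0.0216  0.0466  0.0959]]
ontop [ 0.07555902 -0.09995051  0.11806183] [0.15999608 0.09995171 0.77131152]
-1 4098 [ 0.091 -0.1    0.118] [ 0.16  -0.     0.771]
1 3246 [0.076 0.    0.118] [0.16  0.1   0.599]<stdin>:22: RuntimeWarning: Mean of empty slice.
  ret = um.true_divide(
Traceback (most recent call last):
ValueError: zero-size array to reduction operation minimum which has no identity
```

Emit:
move_arm --motion '[{"claw": 0, "x": 0.3, "y": -0.06, "z": 0, "spin": 0.17}, {"claw": 0, "x": 0.6, "y": -0.12, "z": 0, "spin": 0.34}, {"claw": 0, "x": 0.9, "y": -0.2, "z": 0, "spin": 0.51}, {"claw": 0, "x": 1, "y": -0.29, "z": 0, "spin": 0.68}, {"claw": 0, "x": 1, "y": -0.29, "z": 0, "spin": 0.834}]' --newtons 20

```text
time: 0.6
ee_pos: [0.2436, -0.5245, 0.2411]
tcp_rot: [[0.921, -0.39, -0.0], [-0.39, -0.921, 0.002], [-0.001, -0.002, -1.0]]
wrist_force: [-0.4, 0.8, -0.5]
grip_width: 0.0514
grasp_force: 0.0
```

```bash
cat >> h.py <<'E'
def rel(x,y,z,yaw=None):
    o=get_obs(); R=np.array(o['tcp_rot']); p=np.array(o['ee_pos'])
    print('t',round(o['time'],2),'pos',p.round(4),'yaw',round(np.degrees(np.arctan2(R[1,0],R[0,0])),2),'units',(R.T@(np.array([x,y,z])-p)/.1).round(3), 'F',np.array(o['wrist_force']).round(1),'w',round(o['grip_width'],4))
    if yaw is not None: print('spin units',(np.degrees(np.arctan2(R[1,0],R[0,0]))-yaw)/45)
E
python3 - <<'E'
from h import *
t=ray('top',259.8,150.3,.0705);s=ray('side',355.3,159.2,.0705);print(t,s)
rel(.5197,-.3603,.091,-22.72)
E
```

```text
[ 0.61730268 -0.0424147   0.0705    ] [ 0.6169705  -0.04063112  0.0705    ]
t 0.6 pos [ 0.2436 -0.5245  0.2411] yaw -22.94 units [ 1.905 -2.585  1.504] F [-0.4  0.8 -0.5] w 0.0514
spin units -0.004837000069833487
```

Emit:
move_arm --motion '[{"claw": 0, "x": 0.35, "y": -0.5, "z": 0}, {"claw": 0, "x": 0.7, "y": -1, "z": 0}]'

```text
invalid input at $.motion[0]: expected keys claw, x, y, z, spin
```

Emit:
move_arm --motion '[{"claw": 0, "x": 0.35, "y": -0.5, "z": 0.2}, {"claw": 0, "x": 0.7, "y": -1, "z": 0.4}]'

```text
invalid input at $.motion[0]: expected keys claw, x, y, z, spin
```

Emit:
move_arm --motion '[{"claw": 0, "x": 0.3, "y": -0.4, "z": 0.1}, {"claw": 0, "x": 0.5, "y": -0.58, "z": 0.3}, {"claw": 0, "x": 0.5, "y": -0.58, "z": 0.3}, {"claw": 0, "x": 0.5, "y": -0.58, "z": 0.3}]'

```text
invalid input at $.motion[0]: expected keys claw, x, y, z, spin
```

```bash
python3 - <<'E'
from h import *
rel(.5197,-.3603,.091,-22.72)
E
```

```text
t 0.6 pos [ 0.2436 -0.5245  0.2411] yaw -22.94 units [ 1.905 -2.585  1.504] F [-0.4  0.8 -0.5] w 0.0514
spin units -0.004837000069833487
```

Emit:
move_arm --motion '[{"claw": 0, "x": 0.35, "y": -0.5, "z": 0, "spin": 0}, {"claw": 0, "x": 0.7, "y": -1, "z": 0, "spin": 0}]'

```text
time: 0.8
ee_pos: [0.3269, -0.473, 0.2413]
tcp_rot: [[0.921, -0.39, -0.0], [-0.39, -0.921, 0.0], [-0.0, -0.0, -1.0]]
wrist_force: [0.8, -0.1, -0.3]
grip_width: 0.0349
grasp_force: 0.0
```

Emit:
move_arm --motion '[{"claw": 0, "x": 0.35, "y": -0.5, "z": 0.2, "spin": 0}, {"claw": 0, "x": 0.7, "y": -1, "z": 0.4, "spin": 0}]'

```text
time: 1.0
ee_pos: [0.4087, -0.4216, 0.2104]
tcp_rot: [[0.922, -0.387, 0.001], [-0.387, -0.922, -0.001], [0.001, 0.0, -1.0]]
wrist_force: [-0.2, -0.5, -0.2]
grip_width: 0.0195
grasp_force: 0.0
```

Emit:
move_arm --motion '[{"claw": 0, "x": 0.3, "y": -0.4, "z": 0.1, "spin": 0}, {"claw": 0, "x": 0.5, "y": -0.58, "z": 0.3, "spin": 0}, {"claw": 0, "x": 0.5, "y": -0.58, "z": 0.3, "spin": 0}, {"claw": 0, "x": 0.5, "y": -0.58, "z": 0.3, "spin": 0}]'

```text
time: 1.4
ee_pos: [0.4754, -0.3877, 0.1797]
tcp_rot: [[0.923, -0.385, -0.002], [-0.385, -0.923, 0.001], [-0.002, -0.0, -1.0]]
wrist_force: [0.7, -0.1, 0.3]
grip_width: 0.0009
grasp_force: 0.0
```

```bash
python3 - <<'E'
from h import *
rel(.5197,-.3603,.091,-22.72)
E
```

```text
t 1.4 pos [ 0.4754 -0.3877  0.1797] yaw -22.66 units [ 0.305 -0.423  0.886] F [ 0.7 -0.1  0.3] w 0.0009
spin units 0.001361392700289975
```

Emit:
move_arm --motion '[{"claw": 0, "x": 0.305, "y": -0.42, "z": 0, "spin": 0}, {"claw": 0, "x": 0.305, "y": -0.42, "z": 0.1, "spin": 0}, {"claw": 0, "x": 0.305, "y": -0.42, "z": 0.35, "spin": 0}, {"claw": 0, "x": 0.305, "y": -0.42, "z": 0.6, "spin": 0}, {"claw": 0, "x": 0.305, "y": -0.42, "z": 0.8, "spin": 0}, {"claw": 0, "x": 0.305, "y": -0.42, "z": 0.88, "spin": 0}, {"claw": 0, "x": 0.305, "y": -0.42, "z": 0.88, "spin": 0}]'

```text
time: 2.1
ee_pos: [0.5185, -0.3619, 0.0918]
tcp_rot: [[0.922, -0.388, -0.002], [-0.388, -0.922, 0.001], [-0.002, -0.0, -1.0]]
wrist_force: [-0.2, -0.4, 0.1]
grip_width: 0.0007
grasp_force: 0.0
```

```bash
python3 - <<'E'
from h import *
rel(.5197,-.3603,.091,-22.72)
E
```

```text
t 2.1 pos [ 0.5185 -0.3619  0.0918] yaw -22.83 units [ 0.005 -0.019  0.008] F [-0.2 -0.4  0.1] w 0.0007
spin units -0.002519290810532245
```

Emit:
move_arm --motion '[{"claw": 0, "x": -0.08, "y": 0, "z": 0, "spin": 0}, {"claw": 0, "x": -0.2, "y": 0, "z": 0, "spin": 0}, {"claw": 0, "x": -0.35, "y": 0, "z": 0, "spin": 0}, {"claw": 0, "x": -0.55, "y": 0, "z": 0, "spin": 0}, {"claw": 0, "x": -0.75, "y": 0, "z": 0, "spin": 0}, {"claw": 0, "x": -0.9, "y": 0, "z": 0, "spin": 0}, {"claw": 0, "x": -1, "y": 0, "z": 0, "spin": 0}]'

```text
time: 2.8
ee_pos: [0.427, -0.3229, 0.0938]
tcp_rot: [[0.922, -0.387, 0.001], [-0.387, -0.922, -0.002], [0.002, 0.001, -1.0]]
wrist_force: [2.7, -1.6, -0.4]
grip_width: 0.0008
grasp_force: 1.3
```

Emit:
move_arm --motion '[{"claw": 0, "x": -0.15, "y": 0, "z": 0, "spin": 0}, {"claw": 0, "x": -0.25, "y": 0, "z": 0, "spin": 0}, {"claw": 0, "x": -0.3, "y": 0, "z": 0, "spin": 0}, {"claw": 0, "x": -0.33, "y": 0, "z": 0, "spin": 0}, {"claw": 0, "x": -0.35, "y": 0, "z": 0, "spin": 0}, {"claw": 0, "x": -0.35, "y": 0, "z": 0, "spin": 0}]'

```text
time: 3.4
ee_pos: [0.4002, -0.3113, 0.0934]
tcp_rot: [[0.921, -0.389, 0.009], [-0.389, -0.921, -0.004], [0.01, 0.0, -1.0]]
wrist_force: [13.4, -0.4, -5.8]
grip_width: 0.0004
grasp_force: 6.5
```

Emit:
move_arm --motion '[{"claw": 0, "x": 0.1, "y": 0, "z": 0, "spin": 0}, {"claw": 0.2, "x": 0.1, "y": 0, "z": -0.4, "spin": 0}, {"claw": 0.5, "x": 0.1, "y": 0, "z": -0.8, "spin": 0}, {"claw": 0.5, "x": -0.3, "y": 0, "z": -1, "spin": 0}, {"claw": 0.5, "x": -0.8, "y": 0, "z": -1, "spin": 0}, {"claw": 0.5, "x": -0.8, "y": 0, "z": -1, "spin": 0}]'

```text
time: 4.0
ee_pos: [0.3156, -0.2727, 0.1915]
tcp_rot: [[0.922, -0.387, -0.007], [-0.387, -0.922, 0.007], [-0.009, -0.003, -1.0]]
wrist_force: [-0.4, 0.4, 0.0]
grip_width: 0.0371
grasp_force: 0.0
```

```bash
python3 - <<'E'
from h import *
rel(.5,-.3603,.091,-22.72)
a,d=snap('top','1');b,_=snap('side','1')
u,v=proj('top',[.47,-.34,.08]).astype(int);print(u,v);U,V=proj('side',[.47,-.34,.08]).astype(int);print(U,V)
x=cv2.resize(a[v-50:v+50,u-50:u+50],(400,400),interpolation=cv2.INTER_CUBIC);y=cv2.resize(b[V-50:V+50,U-50:U+50],(400,400),interpolation=cv2.INTER_CUBIC)
cv2.imwrite('pics/d1.png',np.hstack([x,y])[:,:,::-1])
E
```

```text
t 4.0 pos [ 0.3156 -0.2727  0.1915] yaw -22.78 units [2.048 0.097 0.987] F [-0.4  0.4  0. ] w 0.0371
spin units -0.0013673963105755465
366 225
314 232
```

View pics/d1.png

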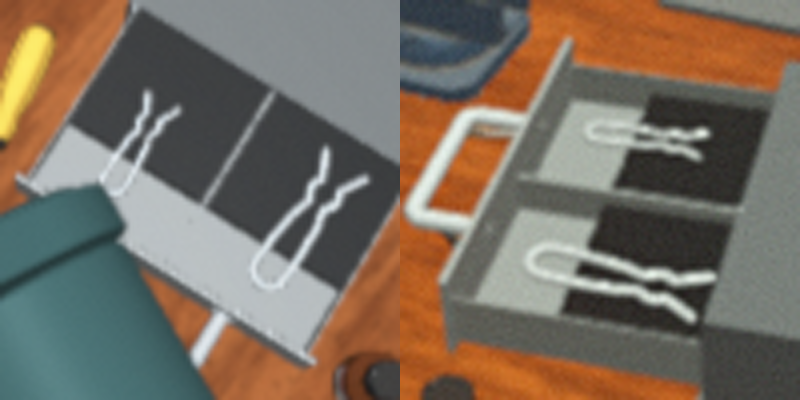

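The picture shows the larger clip in the near (right) compartment. In the top crop its loop is at about (268,270), with tips at (325,150) and (365,180); the small clip is in the other compartment.

```bash
python3 - <<'E'
from h import *
a=np.load('top_1.npz')['a'];b=np.load('side_1.npz')['a']
cx=np.array([.9224,-.3862]);cy=np.array([.3862,.9224]);o=np.array([.5358,-.3671])
for n,im,(x0,x1,y0,y1),off in[('top',a,(245,375,140,295),(316,175)),('side',b,(120,330,235,325),(264,182))]:
    big=cv2.resize(im[off[1]:off[1]+100,off[0]:off[0]+100],(400,400),interpolation=cv2.INTER_CUBIC).min(2)
    k=np.zeros_like(big);k[y0:y1,x0:x1]=big[y0:y1,x0:x1]>195
    N,l,s,c=cv2.connectedComponentsWithStats(k);i=1+np.argmax(s[1:,4]);v,u=np.nonzero(l==i)
    W=np.array([ray(n,(p+.5)/4-.5+off[0],(q+.5)/4-.5+off[1],.0825)[:2] for p,q in zip(u,v)])
    m,w=W.mean(0),None
    Q=np.c_[(W-o)@cx,(W-o)@cy]
    r=cv2.minAreaRect((W*1000).astype(np.float32));print(n,s[i,4],r)
    # axis: iterative - midline of stiff section + tips
    ang=np.arctan2(cx[1],cx[0])
    for _ in range(10):
        e=np.array([np.cos(ang),np.sin(ang)]);f=np.array([-e[1],e[0]])
        S=W@e;Tt=W@f;s0=S.min()
        bins=[(x,(Tt[abs(S-s0-x)<.003].min()+Tt[abs(S-s0-x)<.003].max())/2,np.ptp(Tt[abs(S-s0-x)<.003])) for x in np.arange(.006,.092,.008) if (abs(S-s0-x)<.003).sum()>4]
        B=np.array(bins);p=np.polyfit(B[:,0],B[:,1],1);ang+=np.arctan(p[0])
    mid=e*(s0+.0125)+f*np.polyval(p,.0125)
    print('yaw',np.degrees(ang),'len',S.max()-s0,'origin',mid,'cab',(mid-o)@cx,(mid-o)@cy);print(B.round(4))
E
```

```text
top 1330 ((467.6611633300781, -399.4288330078125), (28.285507202148438, 91.47283935546875), 62.17622375488281)
yaw -26.962437962807176 len 0.09169937850484877 origin [ 0.43748077 -0.38539521] cab -0.08362405044463693 -0.054846391165904326
[[ 0.006  -0.1453  0.0237]
 [ 0.014  -0.1446  0.0244]
 [ 0.022  -0.1456  0.0243]
 [ 0.03   -0.1449  0.0223]
 [ 0.038  -0.1451  0.0205]
 [ 0.046  -0.1452  0.0193]
 [ 0.054  -0.145   0.0165]
 [ 0.062  -0.1456  0.0169]
 [ 0.07   -0.1453  0.0202]
 [ 0.078  -0.1449  0.0199]
 [ 0.086  -0.145   0.0272]]
side 1247 ((466.6947021484375, -398.9408874511719), (25.11800193786621, 93.15472412109375), 59.871978759765625)
yaw -36.28649444961437 len 0.09399056872510425 origin [ 0.43660279 -0.38269256] cab -0.0854776629067212 -0.05269254005727362
[[ 0.006  -0.0491  0.0228]
 [ 0.014  -0.0487  0.0251]
 [ 0.022  -0.0481  0.0241]
 [ 0.03   -0.0481  0.0217]
 [ 0.038  -0.0561  0.003 ]
 [ 0.046  -0.0536  0.0046]
 [ 0.054  -0.0511  0.0048]
 [ 0.062  -0.049   0.003 ]
 [ 0.07   -0.0497  0.0036]
 [ 0.078  -0.0478  0.0044]
 [ 0.086  -0.0495  0.0041]]
```

Emit:
move_arm --motion '[{"claw": 0.52, "x": 0.4, "y": 0.2, "z": 0, "spin": 0.095}, {"claw": 0.52, "x": 0.8, "y": 0.4, "z": 0, "spin": 0.095}, {"claw": 0.52, "x": 1, "y": 0.5, "z": 0, "spin": 0.095}, {"claw": 0.52, "x": 1, "y": 0.5, "z": 0.2, "spin": 0.095}]'

```text
time: 4.5
ee_pos: [0.3998, -0.3687, 0.1741]
tcp_rot: [[0.891, -0.454, 0.006], [-0.454, -0.891, -0.007], [0.008, 0.003, -1.0]]
wrist_force: [0.1, 0.3, 0.1]
grip_width: 0.0458
grasp_force: 0.0
```

```bash
python3 - <<'E'
from h import *
rel(.4343,-.3826,.089,-27.2)
E
```

```text
t 4.5 pos [ 0.3998 -0.3687  0.1741] yaw -27.03 units [ 0.363 -0.035  0.854] F [0.1 0.3 0.1] w 0.0458
spin units 0.003866393718502634
```

Emit:
move_arm --motion '[{"claw": 0.52, "x": 0.36, "y": -0.03, "z": 0.1, "spin": 0}, {"claw": 0.52, "x": 0.36, "y": -0.03, "z": 0.4, "spin": 0}, {"claw": 0.52, "x": 0.36, "y": -0.03, "z": 0.4, "spin": 0}]'

```text
time: 4.8
ee_pos: [0.4278, -0.3755, 0.1287]
tcp_rot: [[0.891, -0.454, -0.005], [-0.454, -0.891, 0.005], [-0.006, -0.003, -1.0]]
wrist_force: [-0.5, 0.2, -0.3]
grip_width: 0.046
grasp_force: 0.0
```

```bash
python3 - <<'E'
from h import *
rel(.4343,-.3826,.089,-27.2)
E
```

```text
t 4.8 pos [ 0.4278 -0.3755  0.1287] yaw -26.98 units [0.093 0.035 0.396] F [-0.5  0.2 -0.3] w 0.046
spin units 0.004807607006004212
```

Emit:
move_arm --motion '[{"claw": 0.52, "x": 0.08, "y": 0.03, "z": 0, "spin": 0}, {"claw": 0.52, "x": 0.08, "y": 0.03, "z": 0, "spin": 0}, {"claw": 0.52, "x": 0.08, "y": 0.03, "z": 0.1, "spin": 0}, {"claw": 0.52, "x": 0.08, "y": 0.03, "z": 0.1, "spin": 0}]'

```text
time: 5.2
ee_pos: [0.4335, -0.3828, 0.1222]
tcp_rot: [[0.891, -0.455, -0.0], [-0.455, -0.891, 0.001], [-0.001, -0.0, -1.0]]
wrist_force: [0.1, 0.5, 0.3]
grip_width: 0.0456
grasp_force: 0.0
```

```bash
python3 - <<'E'
from h import *
rel(.4343,-.3826,.089,-27.2)
E
```

```text
t 5.2 pos [ 0.4335 -0.3828  0.1222] yaw -27.05 units [ 0.007 -0.005  0.332] F [0.1 0.5 0.3] w 0.0456
spin units 0.0033638187337303627
```

Aligned; now I'll lower and close.

Emit:
move_arm --motion '[{"claw": 0.52, "x": 0.005, "y": 0, "z": 0.15, "spin": 0}, {"claw": 0.52, "x": 0.005, "y": 0, "z": 0.28, "spin": 0}, {"claw": 0.52, "x": 0.005, "y": 0, "z": 0.33, "spin": 0}, {"claw": 0.52, "x": 0.005, "y": 0, "z": 0.33, "spin": 0}, {"claw": 0.2, "x": 0.005, "y": 0, "z": 0.33, "spin": 0}, {"claw": 0.1, "x": 0.005, "y": 0, "z": 0.33, "spin": 0}, {"claw": 0.1, "x": 0.005, "y": 0, "z": 0.33, "spin": 0}, {"claw": 0.1, "x": 0.005, "y": 0, "z": 0.33, "spin": 0}, {"claw": 0.1, "x": 0.005, "y": 0, "z": 0.33, "spin": 0}]' --newtons 40

```text
time: 6.1
ee_pos: [0.4346, -0.3836, 0.0899]
tcp_rot: [[0.891, -0.455, 0.001], [-0.455, -0.891, -0.001], [0.001, 0.0, -1.0]]
wrist_force: [0.5, -0.5, 2.0]
grip_width: 0.022
grasp_force: 40.0
```

```bash
python3 - <<'E'
from h import *
rel(.4343,-.3826,.089,-27.2)
E
```

```text
t 6.1 pos [ 0.4346 -0.3836  0.0899] yaw -27.03 units [-0.007 -0.008  0.009] F [ 0.5 -0.5  2. ] w 0.022
spin units 0.0036988840098486106
```

Emit:
move_arm --motion '[{"claw": 0.1, "x": 0, "y": 0, "z": 0, "spin": 0}, {"claw": 0.1, "x": 0, "y": 0, "z": -0.15, "spin": 0}, {"claw": 0.1, "x": 0, "y": 0, "z": -0.4, "spin": 0}, {"claw": 0.1, "x": 0, "y": 0, "z": -0.65, "spin": 0}, {"claw": 0.1, "x": 0, "y": 0, "z": -0.85, "spin": 0}, {"claw": 0.1, "x": 0, "y": 0, "z": -0.85, "spin": 0}]' --newtons 25

```text
time: 6.7
ee_pos: [0.4356, -0.3847, 0.1771]
tcp_rot: [[0.891, -0.455, 0.003], [-0.455, -0.891, -0.004], [0.005, 0.002, -1.0]]
wrist_force: [0.6, -0.1, -1.1]
grip_width: 0.0228
grasp_force: 25.0
```

```bash
python3 - <<'E'
from h import *
yaw=np.radians(60.16);r=np.array([np.cos(yaw),np.sin(yaw)]);p=np.array([.617,-.0415])-r*(.061+.05);print(p)
rel(p[0],p[1],.15,60.16)
E
```

```text
[ 0.56176866 -0.13778343]
t 6.7 pos [ 0.4356 -0.3847  0.1771] yaw -27.03 units [-0.    -2.773  0.266] F [ 0.6 -0.1 -1.1] w 0.0228
spin units -1.9376564782148726
```

Emit:
move_arm --motion '[{"claw": 0.1, "x": 0, "y": -0.2, "z": 0, "spin": -0.17}, {"claw": 0.1, "x": 0, "y": -0.4, "z": 0, "spin": -0.34}, {"claw": 0.1, "x": 0, "y": -0.6, "z": 0, "spin": -0.5}, {"claw": 0.1, "x": 0, "y": -0.8, "z": 0, "spin": -0.67}, {"claw": 0.1, "x": 0, "y": -1, "z": 0, "spin": -0.83}, {"claw": 0.1, "x": 0, "y": -1, "z": 0, "spin": -0.96}, {"claw": 0.1, "x": 0, "y": -1, "z": 0, "spin": -0.96}]'

```text
time: 7.4
ee_pos: [0.4794, -0.2931, 0.1731]
tcp_rot: [[0.96, 0.28, -0.002], [0.28, -0.96, 0.001], [-0.001, -0.002, -1.0]]
wrist_force: [-0.7, 0.3, 0.3]
grip_width: 0.0224
grasp_force: 25.0
```

```bash
python3 - <<'E'
from h import *
rel(.5618,-.1378,.15,60.16)
E
```

```text
t 7.4 pos [ 0.4794 -0.2931  0.1731] yaw 16.28 units [ 1.227 -1.259  0.232] F [-0.7  0.3  0.3] w 0.0224
spin units -0.9751792385471011
```

Emit:
move_arm --motion '[{"claw": 0.1, "x": 0.2, "y": -0.25, "z": 0, "spin": -0.17}, {"claw": 0.1, "x": 0.4, "y": -0.5, "z": 0, "spin": -0.34}, {"claw": 0.1, "x": 0.6, "y": -0.7, "z": 0, "spin": -0.5}, {"claw": 0.1, "x": 0.8, "y": -0.9, "z": 0, "spin": -0.67}, {"claw": 0.1, "x": 0.95, "y": -1, "z": 0, "spin": -0.83}, {"claw": 0.1, "x": 1, "y": -1, "z": 0, "spin": -0.975}, {"claw": 0.1, "x": 1, "y": -1, "z": 0, "spin": -0.975}, {"claw": 0.1, "x": 1, "y": -1, "z": 0, "spin": -0.975}]'

```text
time: 8.2
ee_pos: [0.5475, -0.1706, 0.1738]
tcp_rot: [[0.504, 0.864, -0.001], [0.864, -0.504, 0.0], [-0.0, -0.001, -1.0]]
wrist_force: [0.6, -0.3, -0.8]
grip_width: 0.0224
grasp_force: 25.0
```

```bash
python3 - <<'E'
from h import *
rel(.5618,-.1378,.15,60.16)
a,d=snap('top','2');b,e=snap('side','2')
u,v=proj('top',[.58,-.08,.1]).astype(int);U,V=proj('side',[.58,-.08,.1]).astype(int);print(u,v,U,V)
x=cv2.resize(a[v-50:v+50,u-50:u+50],(400,400),interpolation=cv2.INTER_CUBIC);y=cv2.resize(b[V-50:V+50,U-50:U+50],(400,400),interpolation=cv2.INTER_CUBIC)
cv2.imwrite('pics/d2.png',np.hstack([x,y])[:,:,::-1])
E
```

```text
t 8.2 pos [ 0.5475 -0.1706  0.1738] yaw 59.76 units [ 0.356 -0.042  0.238] F [ 0.6 -0.3 -0.8] w 0.0224
spin units -0.008921142882353668
269 163 344 158
```

View pics/d2.png

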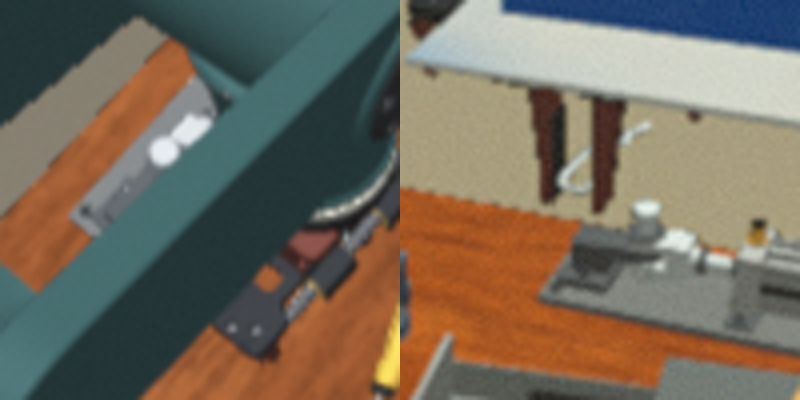

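The side view shows the clip held between the fingers, with the loop's back at crop (570,183) and a tip at (648,127). The arm hides the clip from above. I'll compare these points with the expected projection.

```bash
python3 - <<'E'
from h import *
o=get_obs();R=np.array(o['tcp_rot']);p=np.array(o['ee_pos'])
c=lambda q:((q-np.array([294,108])+.5)*4-.5+[400,0]).round(1)
for nm,(x,y) in dict(back=(-.010,0),L=(0,.01),Rr=(0,-.01),throat1=(.064,-.0065),throat2=(.064,.0065),tip1=(.081,.0145),tip2=(.081,-.0145)).items():
    print(nm,c(proj('side',p+R@np.array([x+.0025,y,.0074]))))
b=np.load('side_2.npz')['a'][108:208,294:394]
big=cv2.resize(b,(800,800),interpolation=cv2.INTER_CUBIC)[180:420,240:560]
cv2.imwrite('pics/d3.png',cv2.resize(big,(800,600))[:,:,::-1])
E
```

```text
back [573.6 190.6]
L [595.8 185.5]
Rr [563.8 179.7]
throat1 [606.7 132.8]
throat2 [626.6 136.2]
tip1 [647.9 126.2]
tip2 [604.  118.8]
```

View pics/d3.png

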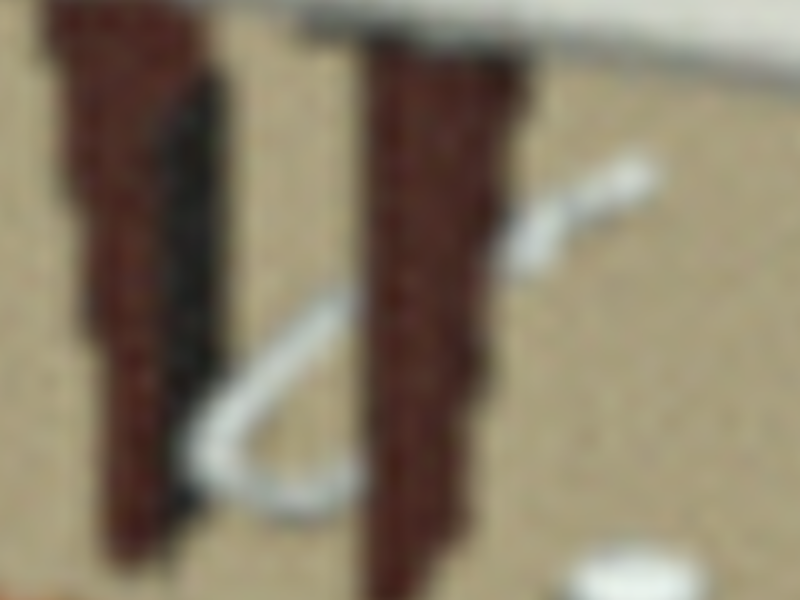

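Emit:
move_arm --motion '[{"claw": 0.1, "x": 0.2, "y": -0.04, "z": 0.2, "spin": -0.009}, {"claw": 0.1, "x": 0.32, "y": -0.04, "z": 0.5, "spin": -0.009}, {"claw": 0.1, "x": 0.32, "y": -0.04, "z": 0.8, "spin": -0.009}, {"claw": 0.1, "x": 0.32, "y": -0.04, "z": 0.95, "spin": -0.009}, {"claw": 0.1, "x": 0.32, "y": -0.04, "z": 1, "spin": -0.009}, {"claw": 0.1, "x": 0.32, "y": -0.04, "z": 1, "spin": -0.009}, {"claw": 0.1, "x": 0.32, "y": -0.04, "z": 1, "spin": -0.009}]'

```text
time: 9.0
ee_pos: [0.5611, -0.1412, 0.0754]
tcp_rot: [[0.494, 0.869, 0.001], [0.869, -0.494, -0.0], [0.0, 0.001, -1.0]]
wrist_force: [0.3, -0.6, -0.1]
grip_width: 0.0227
grasp_force: 25.0
```

```bash
python3 - <<'E'
from h import *
r=np.array([np.cos(np.radians(60.16)),np.sin(np.radians(60.16))]);q=np.array([.617,-.0415])-.0605*r
rel(q[0],q[1],.063,60.16)
b,e=snap('side','4')
b=b[120:220,294:394]
cv2.imwrite('pics/d4.png',cv2.resize(b,(600,600),interpolation=cv2.INTER_CUBIC)[:,:,::-1])
E
```

```text
t 9.0 pos [ 0.5611 -0.1412  0.0754] yaw 60.37 units [ 0.538 -0.009  0.124] F [ 0.3 -0.6 -0.1] w 0.0227
spin units 0.004722505457117639
```

View pics/d4.png

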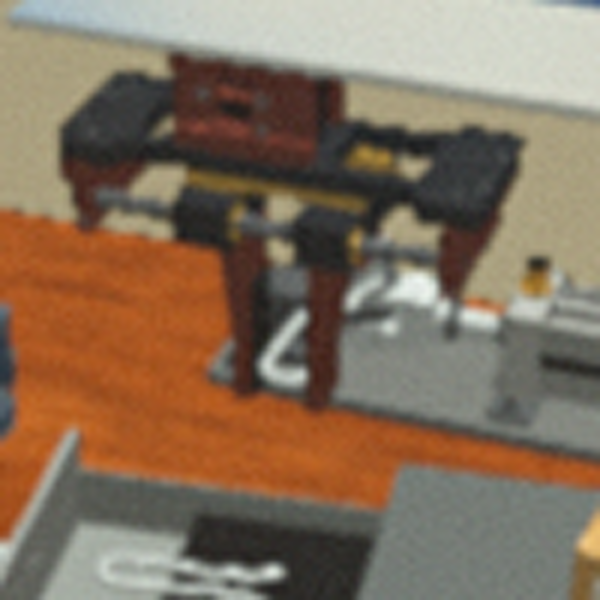

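The clip is level and in line with the pin, which is hidden behind the hand. The hanging parts of the hand stay above the cylinder. Next I'll lower to neck height.

Emit:
move_arm --motion '[{"claw": 0.1, "x": 0, "y": -0.01, "z": 0.06, "spin": 0}, {"claw": 0.1, "x": 0, "y": -0.01, "z": 0.124, "spin": 0}, {"claw": 0.1, "x": 0, "y": -0.01, "z": 0.124, "spin": 0}, {"claw": 0.1, "x": 0, "y": -0.01, "z": 0.124, "spin": 0}]'

```text
time: 9.45
ee_pos: [0.5595, -0.14, 0.0619]
tcp_rot: [[0.493, 0.87, -0.001], [0.87, -0.493, 0.0], [-0.0, -0.001, -1.0]]
wrist_force: [0.0, 0.3, -0.3]
grip_width: 0.0224
grasp_force: 25.0
```

```bash
python3 - <<'E'
from h import *
rel(.5869,-.0940,.063,60.16)
E
```

```text
t 9.45 pos [ 0.5595 -0.14    0.0619] yaw 60.45 units [ 0.536  0.012 -0.011] F [ 0.   0.3 -0.3] w 0.0224
spin units 0.00634446873361709
```

Emit:
move_arm --motion '[{"claw": 0.1, "x": 0.1, "y": 0.01, "z": -0.009, "spin": 0}, {"claw": 0.1, "x": 0.2, "y": 0.01, "z": -0.009, "spin": 0}, {"claw": 0.1, "x": 0.3, "y": 0.01, "z": -0.009, "spin": 0}, {"claw": 0.1, "x": 0.38, "y": 0.01, "z": -0.009, "spin": 0}, {"claw": 0.1, "x": 0.38, "y": 0.01, "z": -0.009, "spin": 0}]' --newtons 35

```text
time: 9.95
ee_pos: [0.58, -0.1063, 0.0631]
tcp_rot: [[0.492, 0.871, 0.0], [0.871, -0.492, 0.0], [0.0, 0.0, -1.0]]
wrist_force: [0.6, -0.6, -0.6]
grip_width: 0.0224
grasp_force: 35.0
```

```bash
python3 - <<'E'
from h import *
rel(.5869,-.0940,.063,60.16)
E
```

```text
t 9.95 pos [ 0.58   -0.1063  0.0631] yaw 60.54 units [ 0.141 -0.001  0.001] F [ 0.6 -0.6 -0.6] w 0.0224
spin units 0.008370462007742357
```

Emit:
move_arm --motion '[{"claw": 0.1, "x": 0.04, "y": 0, "z": 0, "spin": 0}, {"claw": 0.1, "x": 0.08, "y": 0, "z": 0, "spin": 0}, {"claw": 0.1, "x": 0.1, "y": 0, "z": 0, "spin": 0}, {"claw": 0.1, "x": 0.1, "y": 0, "z": 0, "spin": 0}]'

```text
time: 10.35
ee_pos: [0.5849, -0.0981, 0.0631]
tcp_rot: [[0.494, 0.87, 0.001], [0.87, -0.494, 0.001], [0.002, 0.0, -1.0]]
wrist_force: [2.3, 4.6, -0.6]
grip_width: 0.0227
grasp_force: 34.9
```

Emit:
move_arm --motion '[{"claw": 0.1, "x": 0.03, "y": 0, "z": 0, "spin": 0}, {"claw": 0.1, "x": 0.05, "y": 0, "z": 0, "spin": 0}, {"claw": 0.1, "x": 0.05, "y": 0, "z": 0, "spin": 0}, {"claw": 0.1, "x": 0.05, "y": 0, "z": 0, "spin": 0}]'

```text
time: 10.75
ee_pos: [0.5865, -0.0945, 0.0629]
tcp_rot: [[0.493, 0.87, -0.0], [0.87, -0.493, 0.0], [-0.0, -0.0, -1.0]]
wrist_force: [-0.2, -0.2, -1.0]
grip_width: 0.0225
grasp_force: 35.0
```

```bash
python3 - <<'E'
from h import *
rel(.5869,-.0940,.063,60.16)
E
```

```text
t 10.75 pos [ 0.5865 -0.0945  0.0629] yaw 60.46 units [ 0.006  0.002 -0.001] F [-0.2 -0.2 -1. ] w 0.0225
spin units 0.006563119955423878
```

The force pulled forward and then went to zero, so the clip snapped in. Now I'll release and lift.

Emit:
move_arm --motion '[{"claw": 0.3, "x": 0, "y": 0, "z": 0, "spin": 0}, {"claw": 0.5, "x": 0, "y": 0, "z": 0, "spin": 0}, {"claw": 0.5, "x": 0, "y": 0, "z": 0, "spin": 0}, {"claw": 0.5, "x": 0, "y": 0, "z": 0, "spin": 0}, {"claw": 0.5, "x": 0, "y": 0, "z": -0.1, "spin": 0}, {"claw": 0.5, "x": 0, "y": 0, "z": -0.4, "spin": 0}, {"claw": 0.5, "x": 0, "y": 0, "z": -0.8, "spin": 0}, {"claw": 0.5, "x": 0, "y": 0, "z": -1, "spin": 0}]'

```text
time: 11.55
ee_pos: [0.5882, -0.0949, 0.1668]
tcp_rot: [[0.493, 0.87, 0.004], [0.87, -0.493, -0.001], [0.001, 0.004, -1.0]]
wrist_force: [0.9, -0.3, -0.1]
grip_width: 0.0444
grasp_force: 0.0
```

Emit:
move_arm --motion '[{"claw": 0.5, "x": -0.3, "y": 0, "z": -0.3, "spin": 0}, {"claw": 0.5, "x": -0.7, "y": 0, "z": -0.6, "spin": 0}, {"claw": 0.5, "x": -1, "y": 0, "z": -0.6, "spin": 0}, {"claw": 0.5, "x": -1, "y": 0, "z": -0.6, "spin": 0}]'

```text
time: 11.95
ee_pos: [0.5365, -0.1845, 0.2251]
tcp_rot: [[0.496, 0.868, 0.002], [0.868, -0.496, -0.002], [-0.001, 0.003, -1.0]]
wrist_force: [0.5, -0.0, -0.4]
grip_width: 0.044
grasp_force: 0.0
```

Emit:
move_arm --motion '[{"claw": 0.5, "x": -0.4, "y": 0, "z": 0, "spin": 0}, {"claw": 0.5, "x": -0.8, "y": 0, "z": 0, "spin": 0}, {"claw": 0.5, "x": -1, "y": 0, "z": 0, "spin": 0}, {"claw": 0.5, "x": -1, "y": 0, "z": 0, "spin": 0}]'

```text
time: 12.35
ee_pos: [0.4871, -0.2699, 0.2231]
tcp_rot: [[0.496, 0.869, -0.0], [0.869, -0.496, -0.0], [-0.0, -0.0, -1.0]]
wrist_force: [0.1, 1.1, 0.5]
grip_width: 0.0437
grasp_force: 0.0
```

```bash
python3 - <<'E'
from h import *
rel(.5869,-.0940,.063,60.16)
a,d=snap('top','5');b,e=snap('side','5')
x=cv2.resize(a[115:195,225:305],(400,400),interpolation=cv2.INTER_CUBIC);y=cv2.resize(b[130:210,310:390],(400,400),interpolation=cv2.INTER_CUBIC)
cv2.imwrite('pics/d5.png',np.hstack([x,y])[:,:,::-1])
o=np.array([.5869,-.0940]);r=np.array([.4976,.8674]);l=np.array([-r[1],r[0]])
for n,off in(('top',(225,115)),('side',(310,130))):
    for nm,q,z in(('pin',(.617,-.0415),.0705),('seatexp',o+r*.0605,.0555),('back',o-r*.0075,.0555),('tip',o+r*.0835+l*.0145,.0555),('tip2',o+r*.0835-l*.0145,.0555)):
        print(n,nm,((proj(n,[*q,z])-off+.5)*5).round())
E
```

```text
t 12.35 pos [ 0.4871 -0.2699  0.2231] yaw 60.29 units [ 2.023 -0.005  1.601] F [0.1 1.1 0.5] w 0.0437
spin units 0.002812589961148149
top pin [175. 179.]
top seatexp [179. 189.]
top back [278. 269.]
top tip [127. 182.]
top tip2 [164. 141.]
side pin [229. 149.]
side seatexp [229. 173.]
side back [188. 235.]
side tip [217. 149.]
side tip2 [266. 157.]
```

View pics/d5.png

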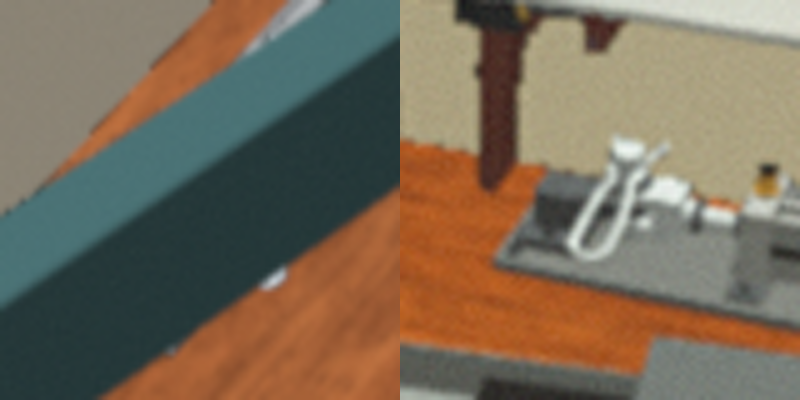

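The side view shows the clip round the neck under the head, with a slight droop. The loop's back is at (590,252) and the tip at (662,150), within a few pixels of where they should be, and the arm is clear. I'll hand it in.

```bash
python3 -c "
from plant import *
print(finish_job())"
```

```text
the job is handed in; nothing more can be done
None
```

I pulled the upper drawer to its stop, snapped the larger clip round the pin's neck and let go; the last side view shows it seated with a slight droop. I left the smaller clip in the drawer and handed the job in at about 12.5 s; no verdict came back.

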